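# Dock an absorber cartridge under the gas bridge and refit the bay cover

### The job

Load the absorber cartridge into the anaesthesia dock: stand it in the open bay at the front of the lane, slide it along the deck under the gas bridge right up to the rear stop, then across sideways until it is fully home against the end of the side pocket. Then seat the orange cover flat over the empty bay, both its holes down on the brass pins. Keep the cartridge upright all the time and leave the jar, mask and cup as they are.

Things in the scene. Friction and masses are not known exactly. Their poses are not given: they have to be found in the camera images.
- dock: Fixed off-white housing 260 (x) x 250 (y) x 50 high; origin at the centre of its underside on the table, x away from its open front, y to its left. Numbers in dock points are mm in this frame, heights above the table. Top (deck) at height 50. Grey walls, tops at height 65, form a lane along x about y = -30, ending in a pocket on its +y side, under a steel bridge.
- bay (a point): Dock (-62, -30, 50): deck point in the bay, the lane's open front part, where the cartridge can be stood. The bay is 62 wide (y) from x = -125 to -50, open at the front and above; a funnel to x = -30 leads to the narrow lane, 54 wide.
- lane_end (a point): Dock (53, -30, 50): centre of the cartridge's underside when it is against the rear stop in the lane. Rear stop: face at x = 83, 10 thick, y -57 to 62, top at height 91, with a red flange (heights 85 to 91) jutting back to x = 73.
- pocket (a point): Dock (50, 30, 50): centre of the cartridge's underside when home in the pocket: x 17 to 83 (3 mm play each way), end wall's face at y = 54. Its front lip (x 9 to 17, y -3 to 62, top at 91) has a red flange (heights 85 to 91) jutting in to x = 27 from y = 1 to 62, so the cartridge gets in only sideways along the deck from the lane's end.
- cover_seat (a point): Dock (-62, -30, 65): centre of the cover's underside when seated on the bay's walls. Two brass pins stand 42 mm either side of it along dock y: 8 mm in diameter, tapered tops, rising 14 mm above it.
- bridge_edge (a point): Dock (42, 0, 196): middle of the lower front edge of the bridge, a beam x 42 to 92, y -125 to 125, heights 196 to 226, on posts of radius 9 at x = 67, y = +-115; a gauge and flow tubes on it reach height 304. A vertical gripper does not fit over the lane end or pocket; one leaning back to the front 35 to 50 degrees does.
- cartridge: Loose absorber cartridge, 0.18 to 0.35 kg: white block with a blue band, 60 (x) x 48 (y) x 30 high, with an upright violet grip tab in the middle of its top: 26 (x) x 10 (y), from height 30 to 67. Origin at the centre of its underside, z up; the same either way round (half turn about z). Docks with its x along dock x. Slick base (friction about 0.2): slides when dragged by the tab.
- cover: Loose orange cover plate, 0.1 to 0.2 kg: 80 (x) x 100 (y) x 5 thick, with two 12 mm holes on its y axis at 42 mm either side of the centre, and a black upright grip bar on its middle, 34 (x) x 10 (y), from height 5 to 35. Origin at the centre of its underside, z up; the same either way round.
- jar: Bystander: loose amber jar, 44 in diameter, 60 high, standing on the dock's deck left of the lane and cover seat; origin at the centre of its underside.
- mask: Bystander: loose black rubber face mask, a cone 72 in diameter and 68 high, on the table; origin at the centre of its underside.
- cup: Bystander: loose steel cup, 68 in diameter, 70 high, on the table; origin at the centre of its underside.
There are look-alikes about, which are no part of the job. Several things have the shape of the cover; the one meant has the colours described above.

How it is judged:
By the outcome, as a careful person would: the job done as asked, in the order asked, and still so for the second after the job is handed in, with the robot touching nothing.
It also fails if it takes over 72 s, if anything falls off the work surface, if the arm or the gripper's body presses on something with over 40 N, if the wrist force passes 120 N, or if a joint passes its speed limit or range.

### The arm

A 6-joint arm with a two-finger parallel gripper is mounted at the origin on the work surface. World frame = base frame: x ahead of the robot, y to its left, z up, the work surface at z = 0. Lengths are in m, angles in rad, forces in N, time in s.
With the tool pointing down it reaches from about 0.35 to 0.975 m from the base axis. Payload 4.9 kg.
Tool frame: the origin (TCP) lies midway between the tips of the shut fingers; the grasp point (between the pads) lies 19 mm behind it (robot.grip_point_offset is the z of the grasp point in the tool frame, in m); z points along the fingers, y is the line along which they close (so a half turn about z gives the same grasp; the last joint's range is limited). The gripper opens to 85 mm and grips with 20 to 120 N. Pads are 22 mm wide; open, the fingers measure 114 mm over their backs; the gripper's body (76 mm by 85 mm) begins 54 mm behind the grasp point. The pads swing forward as they close: fully open they stand 13 mm farther back than shut.
Start: joints at [-1.301, 0.053, 1.613, -0, 1.476, -0.119], TCP at [0.237, -0.578, 0.231] pointing down, gripper open.
Joint ranges: [-3.01, 3.01], [-1.01, 2.22], [0.06, 2.58], [-1.02, 4.17], [0.09, 2.62], [-3.14, 3.14]. Speed limits (rad/s): [2.57, 2.57, 3.14, 3.14, 3.14, 3.14].

### API

Orientations are given as a unit quaternion [x, y, z, w].
In Python, from plant import robot, sensors, capture, get_calibration, find_in, mark_of gives the robot as it stands. The module is installed in compiled form; this text tells all that it offers. Calls block until the motion is done:
- robot.move_pose(position, orientation): joint-space move of the TCP to a pose.
- robot.move_l(position, v=0.15, rot=None): straight line of the TCP; rot=None keeps the orientation; v is the mean speed in m/s.
- robot.movej(angles): joint-space move.
- robot.set_gripper(opening, squeeze=None): finger opening in m; squeeze is the grip in N (None keeps the last); returns when the fingers have stopped.
- robot.hold(seconds).
- robot.inverse_kinematics(position, orientation): joint angles nearest the present ones, or None.
- sensors.read_state(): the state.
- capture(name): name is "scene" or "top" or "wrist"; returns the picture (384x512x3 uint8, red, green, blue); there is no depth.
- get_calibration(name): a dict with "intrinsics" (3x3 intrinsics, pixels), "R" (3x3) and "t" (3): a world point X has camera coordinates R X + t. Camera axes: x right, y down, z forward; pixel columns grow to the right and rows downward; lengths in m; the calibration is good to about 2 mm. A picture is of the moment at which its call begins: read the wrist's pose just before it. get_calibration takes no time and is no camera call; for the wrist camera it gives the pose at the moment of the call.
A pose or a line that the arm cannot do raises robot.Unreachable and nothing moves.
- robot.job_done(): hands the job in; it is judged then, once.
Trained networks look in the newest picture that a camera, given by its name, has taken for a name from the list of things; names that differ only in an ending like _2 or _b are one class to them, and where a whole thing is asked for, a point or a joint stands for the part that bears it (a point fixed in the world has none). Each returns a list of dicts, best first, with "conf" (0 to 1); they miss things now and then, are a little off and sometimes report something else, mostly with a low value. They report only what shows in the picture. A call takes as long as a camera call. They do not tell look-alikes from the thing itself.
- find_in(target, camera): "rect" ([left, top, right, bottom] in pixels, round what is visible of it).
- mark_of(target, camera): "pixel" ([column, row] in pixels: a listed point, or the origin of a listed thing).
The state is a dict: "t": time; "q": joint angles; "qd": joint speeds; "effort": joint torques, N m; "tool_pos": TCP position; "eef_rot": TCP orientation; "force": force on the tool from outside, world axes, zero at the start; "wrist_torque": the same for the moment, N m; "grip_width": finger opening in m; "grasp_force": force on a finger pad.
Only numpy, scipy, OpenCV 4.12 (cv2) and the standard library are available. Lean on these libraries where they do the work, as an engineer would, in place of code of your own. Each camera call takes 0.05 s, during which the arm holds its last target. There are 200 camera calls.

## Working session

There is one attempt and no reset: what is moved stays moved. The work goes in short steps, each a Python script; the robot and the scene stay as the last script left them, time stands still between calls to the robot, and variables do not carry over. Pictures are saved under pics/ and viewed, at most 10 in all, crops included, and the job is handed in when it is done.

```bash
ls; mkdir -p pics; python3 - <<'E'
from plant import *
import cv2,numpy as np
ims=[]
for c in ["scene","top"]:
    im=capture(c); cv2.imwrite(f"pics/{c}0.png",im[:,:,::-1])
    k=get_calibration(c); print(c,np.round(k["intrinsics"],1).tolist(),np.round(k["R"],3).tolist(),np.round(k["t"],3).tolist())
    for n in ["dock","cartridge","cover","jar","mask","cup"]:
        print(n,[(np.round(d["rect"]).astype(int).tolist(),round(d["conf"],2)) for d in find_in(n,c)][:5],[(np.round(d["pixel"],1).tolist(),round(d["conf"],2)) for d in mark_of(n,c)][:5])
    for n in ["bay","lane_end","pocket","cover_seat","bridge_edge"]:
        print(n,[(np.round(d["pixel"],1).tolist(),round(d["conf"],2)) for d in mark_of(n,c)][:3])
print(sensors.read_state(),robot.grip_point_offset)
E
```

```text
pics
scene [[476.1, 0.0, 261.4], [0.0, 476.1, 188.0], [0.0, 0.0, 1.0]] [[-0.744, 0.668, -0.002], [0.458, 0.507, -0.73], [-0.487, -0.544, -0.684]] [0.399, -0.059, 1.687]
dock [([187, 170, 306, 312], 0.59)] [([245.5, 260.0], 0.87), ([182.9, 208.7], 0.52)]
cartridge [([349, 283, 378, 308], 0.67)] [([359.0, 299.8], 0.9)]
cover [([235, 134, 264, 155], 0.72), ([218, 159, 248, 185], 0.57), ([197, 141, 216, 160], 0.57), ([185, 169, 305, 312], 0.33)] [([208.7, 151.1], 0.65), ([251.7, 141.6], 0.62), ([232.1, 171.7], 0.56)]
jar [([254, 246, 274, 274], 0.81), ([186, 169, 306, 309], 0.25)] [([264.6, 265.1], 0.84), ([333.5, 327.0], 0.52)]
mask [([175, 192, 196, 212], 0.67)] [([185.8, 206.9], 0.63)]
cup [([321, 300, 350, 337], 0.86)] [([333.2, 327.9], 0.83)]
bay [([257.4, 231.6], 0.98), ([235.5, 262.7], 0.63)]
lane_end []
pocket [([233.6, 262.8], 0.72)]
cover_seat [([254.6, 228.4], 0.74)]
bridge_edge [([229.4, 220.1], 0.83)]
top [[466.6, 0.0, 254.5], [0.0, 466.6, 186.2], [0.0, 0.0, 1.0]] [[0.009, -1.0, -0.009], [-0.995, -0.008, -0.098], [0.098, 0.01, -0.995]] [-0.067, 0.482, 1.572]
dock [([197, 112
[... 617 characters left out ...]
rray([-1.30099439e+00,  5.26878972e-02,  1.61287852e+00, -2.45524758e-05,
        1.47600208e+00, -1.19012867e-01]), 'qd': array([-1.57485683e-03, -8.47274664e-04,  3.19259460e-03,  4.79932379e-05,
       -1.96140403e-05,  6.73098079e-04]), 'effort': array([ 2.10390394e-04, -3.93667781e+01, -3.70450652e+01, -1.34580705e-04,
        5.82114553e-04,  7.92206748e-06]), 'tool_pos': array([ 0.23691613, -0.57834433,  0.23132393]), 'eef_rot': array([ 9.81162098e-01,  1.93186275e-01, -1.12765474e-05,  1.29657868e-05]), 'force': array([-0.33092928,  1.6113101 , -0.49912224]), 'wrist_torque': array([ 0.08102733, -0.01653707,  0.0593857 ]), 'grasp_force': 0.0, 'grip_width': 0.08516404658844828} -0.0187
```

View pics/scene0.png

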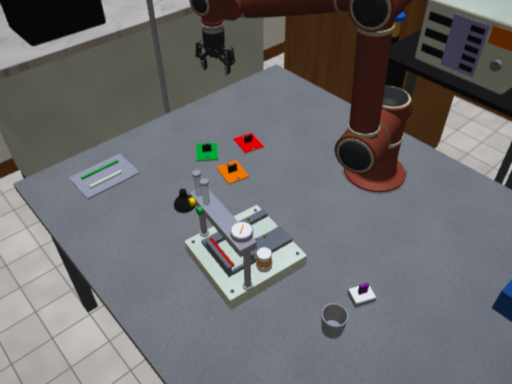

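View pics/top0.png

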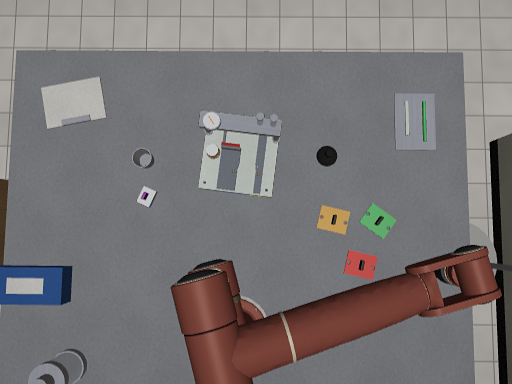

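Look-alikes with the cover's shape are orange at top (334,220) / scene (233,172), green at top (378,220) / scene (208,151), and red at top (361,264) / scene (249,142). Only the first fits: orange plate with a black bar. I'll triangulate coarsely and confirm it in an enlarged crop.

```bash
cat > h.py <<'E'
from plant import *
import cv2,numpy as np
from scipy.optimize import least_squares
from scipy.spatial.transform import Rotation as Ro
def ray(k,p):
    d=k["R"].T@np.linalg.solve(k["intrinsics"],[p[0],p[1],1]); return -k["R"].T@k["t"],d/np.linalg.norm(d)
def tri(obs):
    A=np.zeros((3,3));b=np.zeros(3)
    for k,p in obs:
        c,d=ray(k,p);M=np.eye(3)-np.outer(d,d);A+=M;b+=M@c
    return np.linalg.solve(A,b)
def onz(k,p,z):
    c,d=ray(k,p);return c+d*(z-c[2])/d[2]
def proj(k,X):
    u=(k["R"]@np.atleast_2d(X).T+k["t"][:,None]);u=k["intrinsics"]@u;return (u[:2]/u[2]).T
def down(yaw,lean=0.,axis=None):
    """tool pointing down with tool y (closing line) at world yaw"""
    y=np.array([np.cos(yaw),np.sin(yaw),0]);z=np.array([0,0,-1.]);x=np.cross(y,z)
    return Ro.from_matrix(np.c_[x,y,z])
E
python3 - <<'E'
from h import *
ks,kt=get_calibration("scene"),get_calibration("top")
for n,a,b in [("cart",(359,299.8),(149.7,196.1)),("cover",(232.1,171.7),(334.6,220.3)),("bay",(257.4,231.6),(244.6,175.1)),("pocket",(233.6,262.8),(231.2,136.2)),("seat",(254.6,228.4),(246.2,173)),("bridge",(229.4,220.1),(237.5,129)),("jar",(264.6,265.1),(212.1,152.7)),("mask",(185.8,206.9),(329.8,158.1)),("cup",(333.2,327.9),(147.1,159.6)),("dock",(245.5,260),(242.5,156.9))]:
    print(n,tri([(ks,a),(kt,b)]).round(3))
k=get_calibration("wrist");s=sensors.read_state();T=Ro.from_quat(s["eef_rot"]).as_matrix()
C=-k["R"].T@k["t"];print("cam in tool",T.T@(C-s["tool_pos"]),(T.T@k["R"].T).round(3).tolist(),k["intrinsics"].round(0).tolist())
a=cv2.imread("pics/top0.png")[185:290,310:410];b=cv2.imread("pics/scene0.png")[120:200,180:280]
cv2.imwrite("pics/crop.png",np.hstack([cv2.resize(a,(400,400)),cv2.resize(b,(400,400))]))
E
```

```text
cart [ 0.448  0.303 -0.01 ]
cover [ 0.37  -0.34  -0.005]
bay [ 0.52  -0.031  0.046]
pocket [0.651 0.016 0.054]
seat [ 0.526 -0.037  0.059]
bridge [ 0.641 -0.01   0.2  ]
jar [0.594 0.08  0.055]
mask [ 0.588 -0.326 -0.024]
cup [0.574 0.315 0.002]
dock [ 0.589 -0.017 -0.017]
cam in tool [ 0.08160577 -0.00086878 -0.14327965] [[0.001, -0.948, -0.319], [1.0, 0.001, 0.0], [-0.0, -0.319, 0.948]] [[314.0, 0.0, 251.0], [0.0, 314.0, 188.0], [0.0, 0.0, 1.0]]
```

View pics/crop.png

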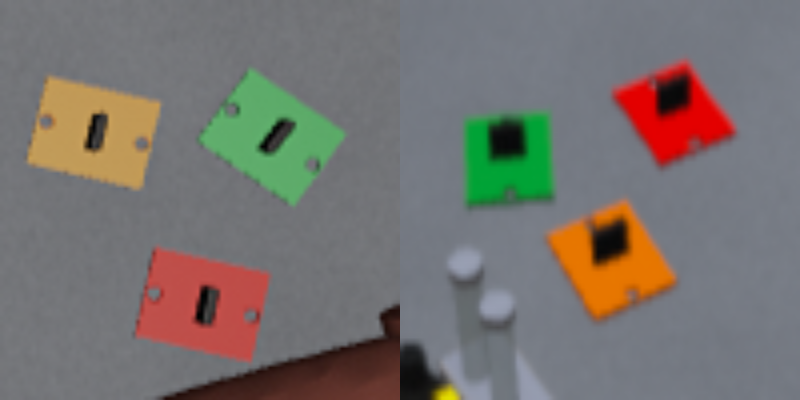

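The orange plate with the black bar, at (95,130) in the left half and (610,260) in the right half, is the cover meant. The others are green and red. I'll move to look with the wrist camera from two places per target.

```bash
cat > look.py <<'E'
from h import *
import pickle
D={}
def go(tag,p,yaw,names):
    robot.move_pose(p,down(yaw).as_quat()); robot.hold(0.15)
    k=get_calibration("wrist"); im=capture("wrist")
    r={n:[(np.round(d["pixel"],1).tolist(),round(d["conf"],2)) for d in mark_of(n,"wrist")][:3] for n in names}
    D[tag]=(k,im,r); print(tag,r)
go("c1",[.36,-.30,.22],1.35,["cover"]); go("c2",[.38,-.36,.24],1.35,["cover"])
N=["bay","lane_end","pocket","cover_seat","bridge_edge","dock","jar"]
go("d1",[.45,-.07,.33],1.42,N); go("d2",[.44,.03,.33],1.42,N)
go("k1",[.44,.27,.22],1.57,["cartridge"]); go("k2",[.43,.33,.24],1.57,["cartridge"])
pickle.dump(D,open("D.pkl","wb"))
print(sensors.read_state()["t"])
I=lambda t:cv2.resize(D[t][1][:,:,::-1],(400,300),interpolation=cv2.INTER_AREA)
cv2.imwrite("pics/ck.png",np.vstack([np.hstack([I("c1"),I("c2")]),np.hstack([I("k1"),I("k2")])]))
cv2.imwrite("pics/d1.png",cv2.resize(D["d1"][1][:,:,::-1],(800,600)))
E
python3 look.py
```

```text
c1 {'cover': [([112.3, 57.5], 0.94), ([226.9, 177.8], 0.7), ([109.8, 192.6], 0.66)]}
c2 {'cover': [([154.3, 168.1], 0.84), ([164.7, 27.0], 0.82), ([269.1, 145.5], 0.79)]}
d1 {'bay': [([289.1, 193.0], 0.58)], 'lane_end': [([287.3, 261.8], 0.91), ([287.5, 194.9], 0.41)], 'pocket': [([323.9, 260.8], 0.97)], 'cover_seat': [([286.4, 200.4], 0.82)], 'bridge_edge': [([324.8, 331.4], 0.92)], 'dock': [([295.8, 216.1], 0.59)], 'jar': [([367.3, 226.3], 0.77)]}
d2 {'bay': [([219.1, 208.8], 0.77)], 'lane_end': [([221.5, 277.9], 0.73), ([240.1, 228.7], 0.2)], 'pocket': [([263.1, 276.1], 0.78), ([66.4, 257.9], 0.53), ([239.4, 230.5], 0.22)], 'cover_seat': [([217.5, 215.0], 0.64)], 'bridge_edge': [([238.1, 345.9], 0.68)], 'dock': [([242.0, 229.8], 0.68), ([216.6, 208.6], 0.49)], 'jar': [([297.5, 242.7], 0.61), ([235.3, 346.3], 0.4)]}
k1 {'cartridge': []}
k2 {'cartridge': [([234.7, 164.0], 0.56)]}
9.1583
```

View pics/ck.png

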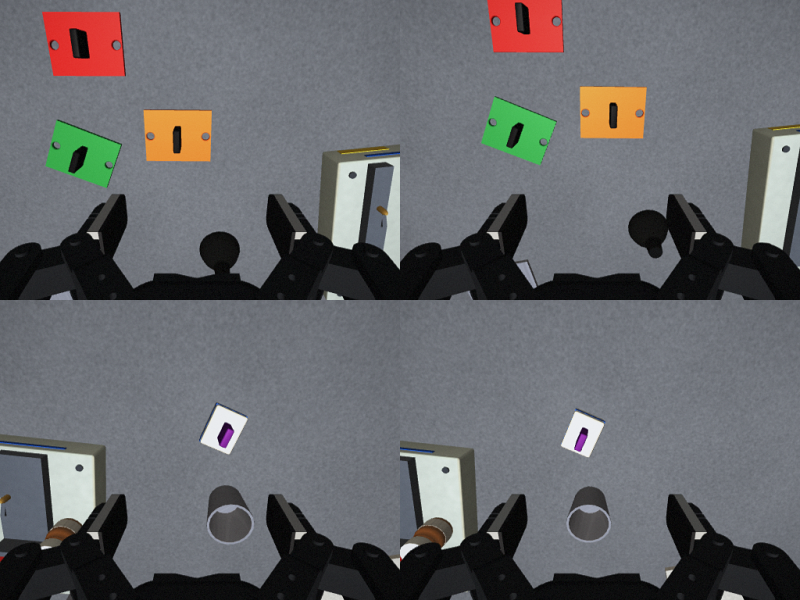

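View pics/d1.png

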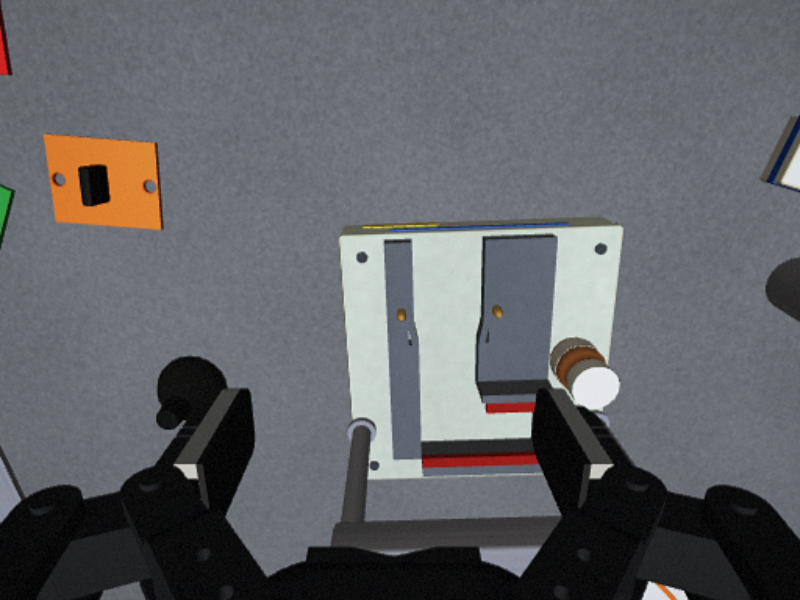

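The top pair shows the orange cover at about (178,135) and (613,112), with the bar roughly vertical in the image. The bottom pair shows the cartridge at about (223,430) and (582,433), with the cup behind it. The dock picture shows brass pins at (401,314) and (497,311), the front deck corners at (341,236) and (622,228), and the jar at (585,375). Next I'll fit poses to the silhouettes and pins.

```bash
cat > fit.py <<'E'
from h import *
import pickle
from scipy.optimize import minimize
BOX=lambda a,b,c,d,e,f:np.array([[x,y,z] for x in(a,b) for y in(c,d) for z in(e,f)])/1000
CART=[BOX(-30,30,-24,24,0,30),BOX(-13,13,-5,5,30,67)]
COVER=[BOX(-40,40,-50,50,0,5),BOX(-17,17,-5,5,5,35)]
S=4
def place(P,q): 
    return P@Ro.from_euler("z",q[2]).as_matrix().T+[q[0],q[1],q[3]]
def render(k,parts,q,sh):
    m=np.zeros((sh[0]*S,sh[1]*S),np.uint8)
    for P in parts:
        u=(proj(k,place(P,q))+.5)*S
        cv2.fillConvexPoly(m,cv2.convexHull(np.round(u*16).astype(np.int32)),1,shift=4)
    return m
def segment(k,im,q0,r=45,thr=28):
    u=proj(k,[q0[0],q0[1],.02])[0].astype(int);h,w=im.shape[:2]
    d=cv2.GaussianBlur(im,(3,3),0).astype(int)-np.median(im[:120].reshape(-1,3),0)
    m=(abs(d).max(2)>thr).astype(np.uint8)
    n,l,st,c=cv2.connectedComponentsWithStats(m)
    i=min((i for i in range(1,n) if st[i,4]>200),key=lambda i:np.linalg.norm(c[i]-u))
    m=(l==i).astype(np.uint8)
    cs,_=cv2.findContours(m,cv2.RETR_EXTERNAL,cv2.CHAIN_APPROX_NONE);cv2.drawContours(m,cs,-1,1,-1)
    return cv2.resize(m,None,fx=S,fy=S,interpolation=cv2.INTER_LINEAR)
def fit(views,parts,q0,freez=True):
    ms=[(k,im,segment(k,im,q0)) for k,im in views]
    def cost(q):
        q=list(q)+([] if freez else [q0[3]])
        return sum(np.count_nonzero(render(k,parts,q,im.shape)!=m) for k,im,m in ms)/sum(m.sum() for _,_,m in ms)
    best=None
    for y in np.arange(0,np.pi,.4) if q0[2] is None else [q0[2]]:
        x=np.array([q0[0],q0[1],y]+([q0[3]] if freez else []))
        sim=np.vstack([x]+[x+np.eye(len(x))[i]*[.012,.012,.2,.012][i] for i in range(len(x))])
        r=minimize(cost,x,method="Nelder-Mead",options=dict(initial_simplex=sim,xatol=1e-4,fatol=1e-5,maxiter=220))
        if best is None or r.fun<best.fun:best=r
    return best.x,best.fun
if __name__=="__main__":
    D=pickle.load(open("D.pkl","rb"));V=lambda *t:[D[i][:2] for i in t]
    print("cover",fit(V("c1","c2"),COVER,[.37,-.34,None,0]),fit(V("c1","c2"),COVER,[.37,-.34,None,0],False))
    print("cart",fit(V("k1","k2"),CART,[.448,.303,None,0]),fit(V("k1","k2"),CART,[.448,.303,None,0],False))
    # dock
    names=dict(bay=(-62,-30,50),lane_end=(53,-30,50),pocket=(50,30,50),cover_seat=(-62,-30,65),bridge_edge=(42,0,196))
    obs=[]
    P=lambda q,X:place(np.atleast_2d(X)/1000,q)
    for t in("d1","d2"):
        k,im,r=D[t]
        for n,X in names.items():
            if r[n]: obs.append((t+n,k,r[n][0][0],X,2.0))
    def res(q): return np.concatenate([(proj(k,P(q,X))[0]-p)/s for _,k,p,X,s in obs])
    q=least_squares(res,[.589,-.017,-.145,0],loss="soft_l1").x; print("net",q.round(4))
    for t in("d1","d2"):
        k,im,r=D[t]; hsv=cv2.cvtColor(im,cv2.COLOR_RGB2HSV);g=cv2.cvtColor(im,cv2.COLOR_RGB2GRAY)
        for X in((-62,-72,72),(-62,12,72)):
            u=proj(k,P(q,X))[0];yy,xx=np.mgrid[:384,:512]
            m=(hsv[...,1]>110)&(hsv[...,0]>8)&(hsv[...,0]<30)&(np.hypot(xx-u[0],yy-u[1])<12)
            print(t,"pin",m.sum(),u.round(1),xx[m].mean(),yy[m].mean())
            obs.append((t+"pin",k,(xx[m].mean(),yy[m].mean()),X,.4))
        for X in((-130,-125,50),(-130,125,50),(130,-125,50)):
            u=proj(k,P(q,X))[0]
            c=cv2.cornerSubPix(g,u.astype(np.float32).reshape(1,1,2),(6,6),(-1,-1),(3,50,.01))[0,0]
            print(t,"corner",u.round(1),c); 
            if np.linalg.norm(c-u)<7: obs.append((t+"cor%d"%X[1],k,c,X,.7))
    r=least_squares(res,q,loss="soft_l1");print("dock",r.x.round(4))
    e=res(r.x).reshape(-1,2)
    for o,v in zip(obs,e):print(o[0],(v*o[4]).round(1),end="; ")
    q3=least_squares(lambda z:res([*z,0]),q[:3],loss="soft_l1").x;print("\ndock z=0",q3.round(4))
    print("jar",P([*q3,0],(0,0,0)).round(3),tri([(D[t][0],D[t][2]["jar"][0][0]) for t in("d1","d2")]))
E
time python3 fit.py
```

```text
cover (array([ 0.37356389, -0.33234164, -0.23358341,  0.00441691]), np.float64(0.01602689520240293)) (array([ 0.37443292, -0.3325448 ,  2.90991321]), np.float64(0.027264460304775553))
cart (array([ 4.48393430e-01,  3.07549570e-01,  2.72423218e+00, -2.71840866e-03]), np.float64(0.037772332958082244)) (array([ 0.44777368,  0.3075566 , -0.41729358]), np.float64(0.04203695119528508))
net [ 0.5909 -0.0096 -0.1348  0.0017]
d1 pin 35 [257.6 200.3] 256.42857142857144 201.02857142857144
d1 pin 38 [319.4 199.3] 318.05263157894734 198.94736842105263
d1 corner [217.7 148.4] [216.65152 150.78563]
d1 corner [402.3 145.2] [398.12555 144.34476]
d1 corner [226.  306.7] [221.37541 305.2047 ]
d2 pin 34 [187.1 216.6] 186.35294117647058 217.05882352941177
d2 pin 36 [247.7 215.6] 246.63888888888889 215.0
d2 corner [148.  165.6] [148.08597 167.80154]
d2 corner [328.7 162.7] [325.28024 161.55557]
d2 corner [167.2 318.5] [167.6774  315.40982]
dock [ 0.5926 -0.0107 -0.1218 -0.0037]
d1bay [-3.9  1.6]; d1lane_end [-2.4  2.1]; d1pocket [-0.4  0.4]; d1cover_seat [-0.1 -2.2]; d1bridge_edge [ 0.6 -4.5]; d2bay [-0.9  1.2]; d2lane_end [ 1.3 -1. ]; d2pocket [-2.5 -1.8]; d2cover_seat [-0.3 -1. ]; d2bridge_edge [-0.6 -2.2]; d1pin [-0.1 -0.2]; d1pin [-0.7  0.2]; d1cor-125 [-0.3 -0.7]; d1cor125 [0.5 0.3]; d1cor-125 [5.4 1. ]; d2pin [ 0.5 -0.2]; d2pin [-0.1  0.2]; d2cor-125 [-0.5 -0.8]; d2cor125 [0.7 0.4]; d2cor-125 [1.  2.4]; 
dock z=0 [ 0.5912 -0.0105 -0.1231]
jar [[ 0.591 -0.01   0.   ]] [0.58377704 0.07454087 0.07113437]
real	0m56.265s
user	0m55.756s
sys	0m0.347s
```

Poses are consistent: pin residuals are under 1 px and heights are within 4 mm of the text. I'll check reachability for the whole cartridge sequence with a 43° lean, then pick it up.

```bash
cat > plan.py <<'E'
from h import *
DOCK=[.5912,-.0105,-.1231]
CARTP=[.4484,.3075,-.417]
LEAN=np.radians(43);GH=.057;G=-robot.grip_point_offset
def dk(x,y,z):
    c,s=np.cos(DOCK[2]),np.sin(DOCK[2]);x,y,z=x/1000,y/1000,z/1000
    return np.array([DOCK[0]+c*x-s*y,DOCK[1]+s*x+c*y,z])
def pose(base,yaw,lean=LEAN,gh=GH):
    y=np.array([-np.sin(yaw),np.cos(yaw),0]);x=np.array([np.cos(yaw),np.sin(yaw),0])
    z=np.sin(lean)*x-np.cos(lean)*np.array([0,0,1.])
    R=Ro.from_matrix(np.c_[np.cross(y,z),y,z])
    return np.asarray(base)+[0,0,gh]+G*z, R.as_quat(), z
def st(m=""):
    s=sensors.read_state();print(m,"t%.1f"%s["t"],"tcp",s["tool_pos"].round(4),"F",s["force"].round(1),"w%.4f g%.0f"%(s["grip_width"],s["grasp_force"]));return s
E
python3 - <<'E'
from plan import *
p,q,z=pose([CARTP[0],CARTP[1],0],CARTP[2])
Y=DOCK[2]
for n,(a,b) in dict(app=(p-.09*z,q),g=(p,q),up=(p+[0,0,.16],q),hov=pose(dk(-85,-30,110),Y)[:2],bay=pose(dk(-80,-30,50),Y)[:2],le=pose(dk(55,-30,50),Y)[:2],pk=pose(dk(50,32,50),Y)[:2],out=(pose(dk(50,30,50),Y)[0]-.12*pose(dk(0,0,0),Y)[2],pose(dk(0,0,0),Y)[1])).items():
    r=robot.inverse_kinematics(a,b);print(n,a.round(3),None if r is None else r.round(2))
robot.move_pose(p-.09*z,q); robot.set_gripper(.045)
robot.move_l(p,v=.12); st("at")
k=get_calibration("wrist");im=capture("wrist");cv2.imwrite("pics/g1.png",im[:,:,::-1])
E
```

```text
app [0.404 0.327 0.109] [ 0.89 -0.12  2.13 -0.84  1.08  0.14]
g [0.46  0.302 0.043] [ 0.77  0.03  2.12 -0.93  0.91  0.19]
up [0.46  0.302 0.203] [ 0.77 -0.23  2.05 -0.78  1.12 -0.11]
hov [ 0.516 -0.031  0.153] [-0.25 -0.65  2.43  0.15  0.62 -1.79]
bay [ 0.521 -0.032  0.093] [-0.25 -0.51  2.46  0.2   0.46 -1.84]
le [ 0.655 -0.049  0.093] [-0.21 -0.09  2.14  0.18  0.35 -1.81]
pk [0.657 0.014 0.093] [-0.08 -0.08  2.13 -0.09  0.34 -1.46]
out [0.576 0.022 0.181] [-0.08 -0.46  2.26 -0.06  0.59 -1.49]
at t11.6 tcp [0.4602 0.3027 0.0438] F [ 0.2 -0.1 -1.2] w0.0454 g0
```

View pics/g1.png

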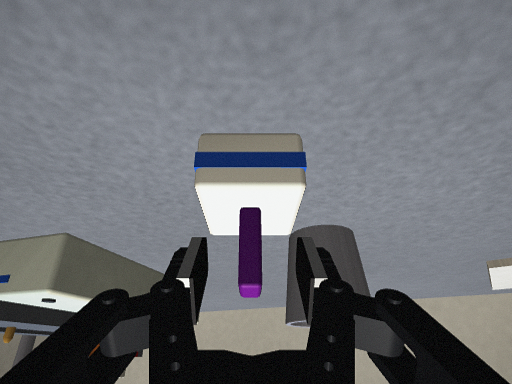

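The tab at (250,250) stands midway between the pads at (200,265) and (305,265), and the cartridge is square to the tool. I'll grip, lift and stand it in the bay.

```bash
python3 - <<'E'
from plan import *
Y=DOCK[2]
p,q,z=pose([CARTP[0],CARTP[1],0],CARTP[2])
robot.set_gripper(0,50); st("grip")
robot.move_l(p+[0,0,.13],v=.15); st("lift")
a,b,_=pose(dk(-85,-30,120),Y)
robot.move_pose(a,b); s=st("hover"); f0=s["force"]
a,_,_=pose(dk(-82,-30,54),Y); robot.move_l(a,v=.1); st("54")
im=capture("wrist");cv2.imwrite("pics/bay.png",im[:,:,::-1])
E
```

```text
grip t12.1 tcp [0.4602 0.3027 0.0438] F [-0.8 -0.   2.1] w0.0094 g53
lift t13.1 tcp [0.4593 0.3017 0.1716] F [ 0.7  0.8 -1.6] w0.0091 g52
hover t14.6 tcp [ 0.5156 -0.031   0.1627] F [ 0.5  0.  -1.9] w0.0095 g52
54 t15.4 tcp [ 0.5193 -0.0317  0.0981] F [-0.1 -0.5 -2.6] w0.0092 g52
```

View pics/bay.png

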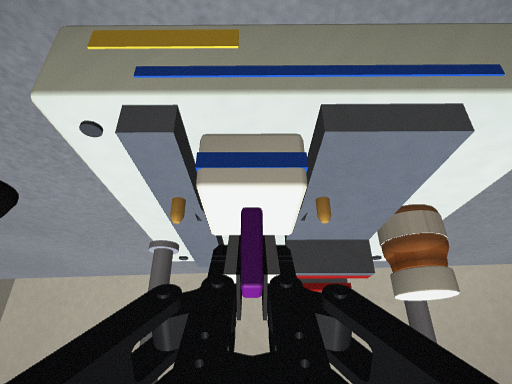

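The cartridge at (251,185) is centred between the bay walls and the pins (178 and 323, midpoint 250.5). I'll lower it, release and re-grip, then slide in monitored steps.

```bash
cat >> plan.py <<'E'
def slide(x0,y0,x1,y1,h,step,v,flim,axis):
    """monitored straight slide in the dock frame; stops when the opposing force passes flim"""
    f0=sensors.read_state()["force"]; d=np.array([x1-x0,y1-y0],float);L=np.linalg.norm(d);n=int(np.ceil(L/step))
    u=Ro.from_euler("z",DOCK[2]).apply([d[0]/L,d[1]/L,0]);mx=0
    for i in range(1,n+1):
        x,y=np.array([x0,y0])+d*i/n
        robot.move_l(pose(dk(x,y,h),DOCK[2])[0],v=v); f=sensors.read_state()["force"]-f0
        mx=max(mx,np.linalg.norm(f))
        if -f@u>flim: break
    s=st("slide to %.1f %.1f resist %.1f max %.1f"%(x,y,-f@u,mx)); return x,y
E
python3 - <<'E'
from plan import *
Y=DOCK[2]
robot.move_l(pose(dk(-82,-30,51),Y)[0],v=.05); st("51")
robot.set_gripper(.02); robot.hold(.1); st("rel")
robot.set_gripper(0,50); st("regrip")
x,y=slide(-82,-30,-25,-30,51,19,.08,12,0)
if x>-26:
    x,y=slide(x,y,46,-30,51,24,.09,12,0)
    im=capture("wrist");cv2.imwrite("pics/lane.png",im[:,:,::-1])
E
```

```text
51 t15.7 tcp [ 0.5189 -0.0318  0.0946] F [-0.1  0.7 -2.4] w0.0087 g52
rel t16.1 tcp [ 0.5191 -0.0319  0.0949] F [ 0.7 -0.6  1.1] w0.0198 g0
regrip t16.4 tcp [ 0.5191 -0.0319  0.0948] F [ 0.2 -1.   1. ] w0.0090 g51
slide to -25.0 -30.0 resist -1.1 max 2.2 t17.5 tcp [ 0.5755 -0.0388  0.0948] F [ 1.4 -0.6  2.8] w0.0091 g51
slide to 46.0 -30.0 resist 0.7 max 1.8 t18.8 tcp [ 0.6459 -0.0476  0.0948] F [ 0.6 -0.7  4.4] w0.0092 g51
```

View pics/lane.png

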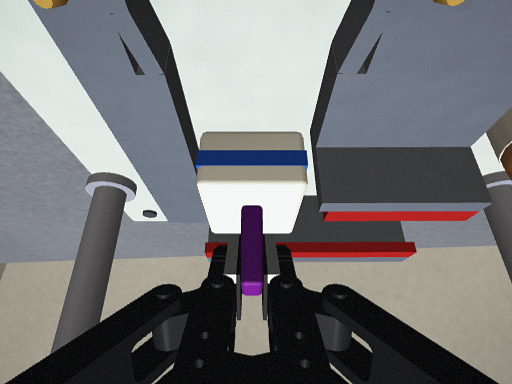

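The cartridge at (252,180) is in the lane, just short of the rear stop, with the red flange at (310,250) and the pocket lip to its right at (400,180). Next: push to the stop, back off slightly, and slide across to the end wall.

```bash
python3 - <<'E'
from plan import *
x,y=slide(46,-30,58,-30,51,1,.03,7,0)
if x<57.9:
    xb=x-2.5
    robot.move_l(pose(dk(xb,-30,51),DOCK[2])[0],v=.03); st("back")
    x,y=slide(xb,-30,xb,24,51,9,.08,10,1)
    if y>23.9: x,y=slide(xb,24,xb,36,51,1,.03,9,1)
im=capture("wrist");cv2.imwrite("pics/pk.png",im[:,:,::-1])
E
```

```text
slide to 55.0 -30.0 resist 14.3 max 17.5 t21.1 tcp [ 0.6538 -0.0484  0.0948] F [-12.6  -0.2  14.5] w0.0093 g54
back t21.3 tcp [ 0.6518 -0.0482  0.0948] F [-2.3  0.1  8. ] w0.0090 g52
slide to 52.5 24.0 resist -1.8 max 5.5 t22.9 tcp [0.6587 0.0058 0.0948] F [0.2 1.6 5.5] w0.0088 g52
slide to 52.5 32.0 resist 9.0 max 9.2 t24.9 tcp [0.6597 0.0118 0.095 ] F [-1.5 -7.3  7. ] w0.0089 g52
```

View pics/pk.png

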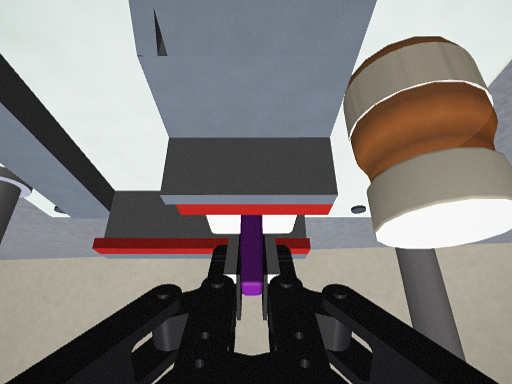

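The tool stopped at dock y of about 30.5 against the end wall with 9 N. The cartridge's white top shows at (252,222) between both flanges. I'll release, retreat along the lean, check, and go and look over the cover.

```bash
python3 - <<'E'
from plan import *
import pickle
from fit import *
Y=DOCK[2]
robot.set_gripper(.03); st("rel")
s=sensors.read_state(); z=pose(dk(0,0,0),Y)[2]
robot.move_l(s["tool_pos"]-.13*z,v=.15)
a=capture("wrist")[:,:,::-1]; ka=get_calibration("wrist")
print("tab top px expected",proj(ka,dk(50,30,117)).round(1),proj(ka,dk(50,30,80)).round(1))
robot.move_l(sensors.read_state()["tool_pos"]+[-.05,0,.1],v=.25)
V=[]
for p in([.375,-.335,.12],[.355,-.31,.14]):
    robot.move_pose(p,pose([0,0,0],-.2336,0)[1]); robot.hold(.15); k=get_calibration("wrist"); V.append((k,capture("wrist")))
st("cov")
pickle.dump(V,open("V.pkl","wb"))
cv2.imwrite("pics/after.png",np.vstack([cv2.resize(a,(400,300)),cv2.resize(V[0][1][:,:,::-1],(400,300))]))
print(fit(V,COVER,[.3738,-.3325,-.2336,.002]),fit(V[:1],COVER,[.3738,-.3325,-.2336,0],False),fit(V,COVER,[.3738,-.3325,-.2336,0],False))
E
```

```text
rel t25.3 tcp [0.6585 0.0136 0.0925] F [ 0.2  0.4 -0.3] w0.0300 g0
tab top px expected [[248.2 195.7]] [[248.4 158.6]]
cov t29.2 tcp [ 0.3551 -0.31    0.1396] F [ 0.2 -0.7  0.1] w0.0298 g0
(array([ 0.37372073, -0.3321915 , -0.22856644,  0.00311538]), np.float64(0.7230234975261014)) (array([ 0.37418791, -0.33243878, -0.23080897]), np.float64(0.021157261160308742)) (array([ 0.37419153, -0.33244435, -0.22955244]), np.float64(0.7262218821839599))
```

View pics/after.png

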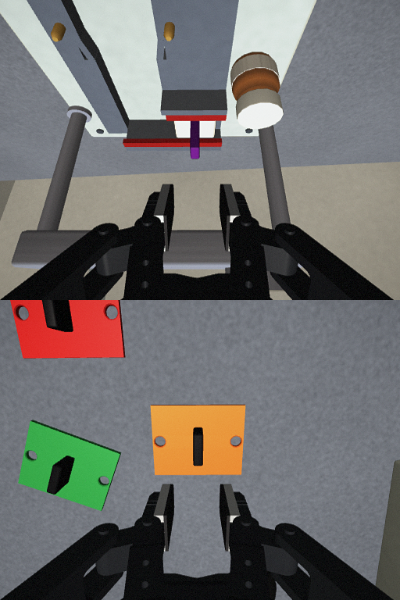

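In the top picture the tab stands upright at (195,150) in the pocket, 2 px from the predicted home position. In the bottom picture the orange cover is at (198,440), squarely under the gripper. I'll grasp the cover and bring it above the pins.

```bash
cat > cov.py <<'E'
from plan import *
CV=[.3740,-.3323,-.2305]; CG=.0287
def cp(base,yaw): return pose(base,yaw,0,CG)[:2]
E
python3 - <<'E'
from cov import *
robot.move_pose(*cp([CV[0],CV[1],.05],CV[2])); robot.set_gripper(.035)
robot.move_l(cp([CV[0],CV[1],0],CV[2])[0],v=.08); st("at")
robot.set_gripper(0,60); st("grip")
robot.move_l(cp([CV[0],CV[1],.15],CV[2])[0],v=.15); st("lift")
robot.move_pose(*cp(dk(-72,-32,150),DOCK[2])); 
robot.move_l(cp(dk(-62,-30,100),DOCK[2])[0],v=.1); robot.hold(.2);st("hover")
k=get_calibration("wrist");im=capture("wrist");cv2.imwrite("pics/hov.png",im[:,:,::-1])
print("holes exp",proj(k,np.array([dk(-62,-72,105),dk(-62,12,105)])).round(1).tolist(),"pins exp",proj(k,np.array([dk(-62,-72,79),dk(-62,12,79)])).round(1).tolist(),
 "corners",proj(k,np.array([dk(-102,-80,105),dk(-102,20,105),dk(-22,-80,105),dk(-22,20,105)])).round(1).tolist())
E
```

```text
at t30.6 tcp [ 0.3741 -0.3325  0.0101] F [-0.3 -0.3  0.3] w0.0346 g0
grip t30.9 tcp [ 0.3745 -0.3329  0.0109] F [0.2 0.2 2. ] w0.0084 g61
lift t32.1 tcp [ 0.3734 -0.3316  0.1585] F [-0.5 -0.  -2.2] w0.0090 g61
hover t34.2 tcp [ 0.5266 -0.0328  0.111 ] F [-0.3  0.  -1. ] w0.0088 g61
holes exp [[172.0, 244.4], [329.1, 244.5]] pins exp [[182.1, 223.5], [319.1, 223.6]] corners [[149.2, 172.4], [351.7, 172.5], [163.7, 306.1], [337.4, 306.2]]
```

View pics/hov.png

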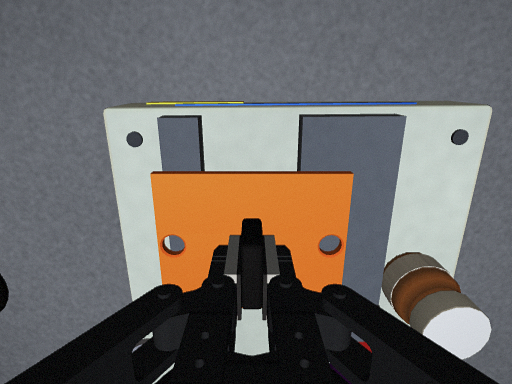

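Holes are at (174,244) and (330,244), against predicted (172,244) and (329,244), so the cover sits about 0.7 mm to +y in the grip. I'll correct for that and lower under force watch.

```bash
python3 - <<'E'
from cov import *
Y=DOCK[2]
robot.move_l(cp(dk(-62,-30.6,82),Y)[0],v=.06); s=st("82"); f0=s["force"]
for h in np.arange(80,63.4,-1.5):
    robot.move_l(cp(dk(-62,-30.6,h),Y)[0],v=.03); f=sensors.read_state()["force"]-f0
    print(h,f.round(1),end=" ")
    if f[2]>8: break
st("end")
im=capture("wrist");cv2.imwrite("pics/seat.png",im[:,:,::-1])
E
```

```text
82 t34.7 tcp [ 0.5253 -0.0331  0.0911] F [ 0.8 -0.  -1.6] w0.0086 g61
80.0 [-1.6  0.5 -1.1] 78.5 [-0.2 -0.1 -0.7] 77.0 [-0.1  0.2  0.2] 75.5 [-0.8  0.5 -0.4] 74.0 [-0.8 -1.1 -1. ] 72.5 [-1.2 -0.4  0.7] 71.0 [-2.   0.4 -0.6] 69.5 [-0.4  0.6  0.3] 68.0 [-0.6 -0.1 -1.1] 66.5 [ 0.5 -0.3  0.4] 65.0 [-2.6 -0.1  5.9] 63.5 [-8.9  1.5 14.2] end t37.7 tcp [ 0.5263 -0.0333  0.0759] F [-8.1  1.4 12.7] w0.0083 g63
```

It met no resistance until height 65, exactly the seat. I'll relieve the pressure, release, retreat and check.

```bash
python3 - <<'E'
from cov import *
Y=DOCK[2]
robot.move_l(cp(dk(-62,-30.6,65),Y)[0],v=.03); robot.set_gripper(.035); st("rel")
robot.move_l(cp(dk(-62,-30.6,165),Y)[0],v=.15)
robot.move_l(cp(dk(-140,-30.6,240),Y)[0],v=.2); robot.hold(.2)
k=get_calibration("wrist");im=capture("wrist");cv2.imwrite("pics/fin.png",cv2.resize(im[60:330,90:450],(800,600))[:,:,::-1])
c=lambda X:((proj(k,X)-[90,60])*[800/360,600/270]).round(0).tolist()
print("cover corners exp",c(np.array([dk(-102,-80,70),dk(-102,20,70),dk(-22,-80,70),dk(-22,20,70)])),"pins",c(np.array([dk(-62,-72,75),dk(-62,12,75)])),"tab",c(np.array([dk(50,30,117)])));st()
E
```

```text
rel t38.4 tcp [ 0.5257 -0.0332  0.0745] F [-0.4 -0.1  0.8] w0.0350 g0
cover corners exp [[257.0, 309.0], [460.0, 309.0], [264.0, 451.0], [453.0, 451.0]] pins [[275.0, 387.0], [442.0, 387.0]] tab [[479.0, 628.0]]
 t40.1 tcp [ 0.4484 -0.0237  0.2487] F [-0.8  0.2 -0. ] w0.0349 g0
```

View pics/fin.png

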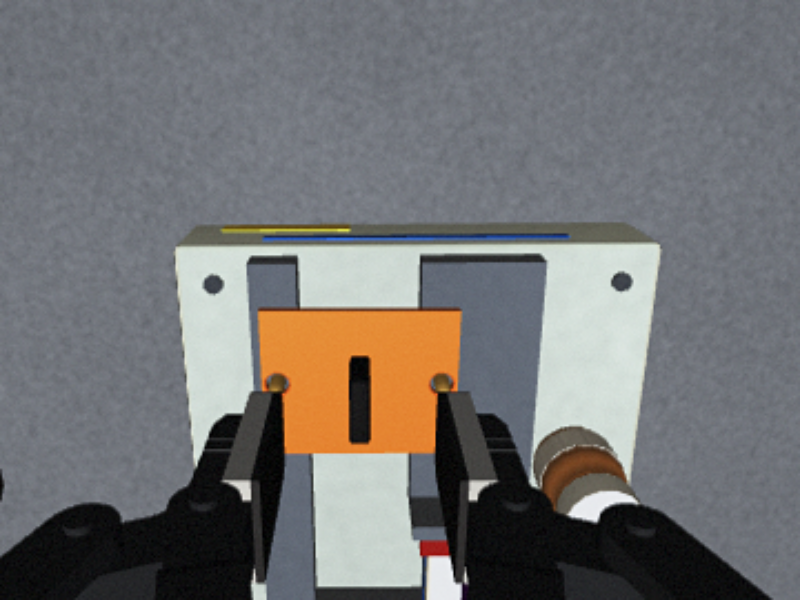

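The cover's corners at (258,310) and (461,310) match the seated prediction, and both brass pins show through the holes at (277,384) and (442,384). The jar is where it was. Handing in.

```bash
python3 -c "
from plant import *
print(robot.job_done(),sensors.read_state()['t'])"
```

```text
the job is handed in; nothing more can be done
the job is handed in; nothing more can be done
```

The job is handed in after about 40 s of robot time: the cartridge is upright and home against the end of the side pocket, the orange cover is seated on both pins, and I touched none of the bystanders, though I viewed 12 pictures against the limit of 10.

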